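Push an offcut under the spring flap of the drop box

TASK

Clear the dark wood offcut off the ledge of the plywood drop box: with one fingertip push the red side handle inwards to hold the yellow spring flap open, and with the other fingertip push the offcut along the ledge and under the raised flap until it drops into the box, then draw back and let the flap swing shut. Keep the flap held open until the offcut has dropped, never force the flap open with the offcut itself, and do not pick the offcut up. Leave everything else on the bench where it is.

Things in the scene. Friction and masses are not known exactly. Their poses are not given: they have to be found in the camera images.
- drop_box: Plywood drop box, fixed to the bench, turned up to 0.3 rad, 104 mm wide (y +-52), x from -120 to 113 mm. Origin: bench height, mid width, straight below the flap's hinge; +x points into the box (pushing direction), y across, z up. Left (+y) and back walls reach z = 132 mm (clear above 76 mm), the right (-y) wall only 76 mm: the handle passes over it. Beside the right wall is free space.
- ledge_edge (a point): Middle of the inner edge of the white ledge in front of the flap, on its top: x = -8, y = 0, z = 70 mm in the box's frame. The ledge is 104 mm wide and runs 112 mm from here towards -x. Beyond the edge is the open bin: a block whose middle is pushed past it tips over and drops in.
- hinge (a point): Middle of the flap's hinge rod (6 mm thick, 104 mm long, along y): x = 0, z = 128 mm in the box's frame, 58 mm above the ledge. A fixed clear roof covers the bin from x = 4 mm on, y +-52 mm, its top at z = 135 mm. A finger pointing down cannot pass the rod within y +-52 mm.
- bin_floor (a point): Middle of the bin's floor: x = 50, y = 0, z = 6 mm in the box's frame. Inside, the bin reaches from x = -8 to 107 mm and y +-46 mm.
- flap (a joint): Angle of the yellow flap (plate 88 mm wide, 4 mm thick) about the hinge rod: 0 = hanging shut (lower edge 54 mm below the hinge, 4 mm above ledge level), growing as the lower edge swings inwards (+x of the box) and up, to at most 1.5 rad. It cannot swing towards -x. A spring shuts it: about 1 N at the handle when shut, about 4 N at 1.2 rad.
- handle (a point): Point on the axis of the flap's red side handle: a round bar 8 mm thick along the box's y, sticking out past the box's right side to y = -101 mm (12 mm end knob from -96 on). The point is at y = -70 mm, 36 mm from the hinge; shut: x = 0, z = 92 mm in the box's frame, 22 mm above the ledge. Pushed by d mm in +x the flap opens by arcsin(d/36) and the bar rises.
- block: The dark wood offcut, 30 mm (x) by 44 mm (y) by 20 mm (z), about 40 g, loose, lying on the ledge in front of the flap with its long side roughly along the flap. Origin: centre of its underside.
- glue: White glue bottle with yellow cap, 60 mm across, 170 mm tall, standing on the bench left (+y) of the drop box. Leave alone. Origin: centre of its underside.
- pine: Pale pine offcut, 75 x 38 x 38 mm, lying on the bench left of the drop box. Leave alone. Origin: centre of its underside.
- driver: Screwdriver with yellow handle lying on the bench right (-y) of the drop box. Leave alone.
- clamp: Red bar clamp, about 310 mm long, 75 mm tall, on the left of the bench. Leave alone.
- drill: Red and black cordless drill standing on its battery, 200 mm tall, on the left of the bench. Leave alone.
- square: Combination square with red stock, 250 mm steel blade, lying on the right of the bench. Leave alone.
- screw_jar: Amber jar of screws, 70 mm across, 85 mm tall, on the right of the bench. Leave alone.

How it is judged:
By the outcome, as a careful person would: the job done as asked, in the order asked, and still so for the second after the job is handed in, with the robot touching nothing.
It also fails if it takes over 32 s, if anything falls off the work surface, if the arm or the gripper's body presses on something with over 40 N, if the wrist force passes 120 N, or if a joint passes its speed limit or range.

ROBOT

A 6-joint arm with a two-finger parallel gripper is mounted at the origin on the work surface. World frame = base frame: x ahead of the robot, y to its left, z up, the work surface at z = 0. Lengths are in mm, angles in rad, forces in N, time in s.
With the tool pointing down it reaches from about 275 to 825 mm from the base axis. Payload 4.9 kg.
Tool frame: the origin (TCP) lies at the very end of the fingers, on their centre line; the grasp point (between the pads) lies 19 mm behind it; z points along the fingers, y is the direction in which the jaws open and shut (so a half turn about z gives the same grasp; the last joint's range is limited). The gripper opens to 85 mm and grips with 20 to 120 N. Pads are 22 mm wide; open, the fingers measure 114 mm over their backs; the gripper's body (76 mm by 85 mm) begins 54 mm behind the grasp point. The pads swing forward as they close: fully open they stand 13 mm farther back than shut.
Start: joints at [-1.302, 0.326, -0.193, 1.052, 0, 1.437], TCP at [215.611, -505.995, 231.281] pointing down, gripper open.
Joint ranges: [-2.65, 2.65], [-0.97, 1.79], [-1.3, 1.35], [-1.93, 2.1], [-1.47, 1.37], [-3.14, 3.14]. Speed limits (rad/s): [2.57, 2.57, 3.14, 3.14, 3.14, 3.14].

INTERFACE

Orientations are given as [roll, pitch, yaw] about the fixed x, y, z axes, in that order (R = Rz(yaw) Ry(pitch) Rx(roll)).
In Python, from bench import bot, solve_ik, imaging gives the robot as it stands. Calls block until the motion is done:
- bot.move_ptp(position, orientation): joint-space move of the TCP to a pose.
- bot.movel(position, rot=None, max_speed=150, threshold=None): straight line of the TCP; rot=None keeps the orientation; max_speed is the mean speed in mm/s. With threshold (N) it stops when the force on the tool has changed by that much, and returns True; else False.
- bot.move_j(angles): joint-space move.
- bot.grip(opening, effort=None): opening from 0.0 (shut) to 1.0 (fully open); effort is the grip in N (None keeps the last); returns when the fingers have stopped.
- bot.dwell(seconds).
- solve_ik(position, orientation): joint angles nearest the present ones, or None.
- bot.get_state(): the state.
- imaging.capture(name): name is "scene" or "top"; returns the picture (420x560x3 uint8, blue, green, red); there is no depth.
- imaging.camera_model(name): a dict with "K" (3x3 intrinsics, pixels), "k1" (the pictures are not rectified: a ray, as slopes to the right and down, at radius r is drawn at 1 + k1 r^2 times it, then the intrinsics apply), "position" and "rotation" of the camera in the world. Camera axes: x right, y up, looking along -z (the intrinsics and any distortion apply to the point x, -y, -z); pixel columns grow to the right and rows downward; lengths in mm; the calibration is good to about 2 mm. A picture is of the moment at which its call begins. camera_model takes no time and is no camera call.
A pose or a line that the arm cannot do raises bot.IKError and nothing moves.
- bot.sign_off(): hands the job in, once; it reports no verdict.
The state is a dict: "t": time; "qpos": joint angles; "joint_velocities": joint speeds; "effort": joint torques, N m; "tcp_pos": TCP position; "orientation": TCP orientation; "contact_force": force on the tool from outside, world axes, zero at the start; "wrist_torque": the same for the moment, N m; "opening": opening from 0.0 (shut) to 1.0 (fully open).
Only numpy, scipy, OpenCV 4.12 (cv2) and the standard library are available. Lean on these libraries where they do the work, as an engineer would, in place of code of your own. Each camera call takes 0.05 s, during which the arm holds its last target. There are 200 camera calls.

## Working session

There is one attempt and no reset: what is moved stays moved. The work goes in short steps, each a Python script; the robot and the scene stay as the last script left them, time stands still between calls to the robot, and variables do not carry over. Pictures are saved under pics/ and viewed, about 8 in all and at most 12, crops included, and the job is handed in when it is done.

```bash
ls; mkdir -p pics
python3 - <<'E'
from bench import bot, solve_ik, imaging
import cv2
for n in("scene","top"):
    cv2.imwrite(f"pics/{n}0.png",imaging.capture(n)); m=imaging.camera_model(n); print(n,m)
print(bot.get_state())
E
```

```text
pics
scene {'K': array([[416.85293599,   0.        , 272.63826638],
       [  0.        , 416.85293599, 212.25665801],
       [  0.        ,   0.        ,   1.        ]]), 'k1': -0.12954071574640405, 'position': array([1231.25662574,  415.60775916, 1206.61596978]), 'rotation': array([0.6208144 , 0.01705046, 2.10619655])}
top {'K': array([[399.49153121,   0.        , 280.79856618],
       [  0.        , 399.49153121, 207.17964732],
       [  0.        ,   0.        ,   1.        ]]), 'k1': -0.08873562655258485, 'position': array([ 404.92109239,   26.54986999, 1251.31826881]), 'rotation': array([ 0.11785047, -0.02782524, -1.55293106])}
{'t': 0.1, 'qpos': array([-1.30218877e+00,  3.26865798e-01, -1.93489998e-01,  1.05199603e+00,
        2.89251534e-05,  1.43662422e+00]), 'joint_velocities': array([ 1.30431321e-03, -9.33399821e-04,  1.33940766e-03, -1.43218231e-03,
       -4.10304877e-05,  6.14227184e-04]), 'effort': array([ 8.65563616e-04, -4.44239831e+01,  2.63037890e+01,  7.90790305e-03,
       -1.09225421e-04,  6.51698940e-06]), 'tcp_pos': array([ 215.48064155, -505.46528666,  230.57997422]), 'orientation': array([-3.14005501e+00, -2.36743603e-04,  4.02779462e-01]), 'contact_force': array([-0.29330602,  0.49572867, -0.27163172]), 'wrist_torque': array([-0.06444956, -0.04155096,  0.02318718]), 'opening': 1.0020481506709695}
```

View pics/scene0.png

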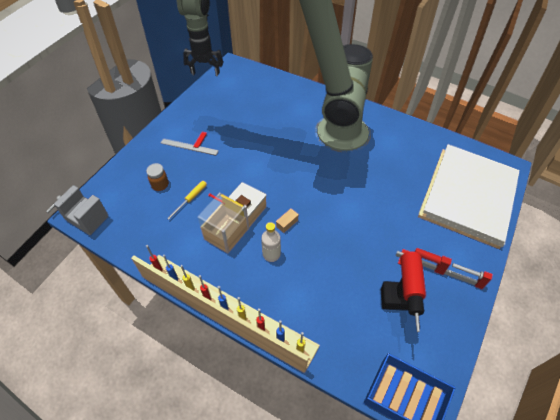

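View pics/top0.png

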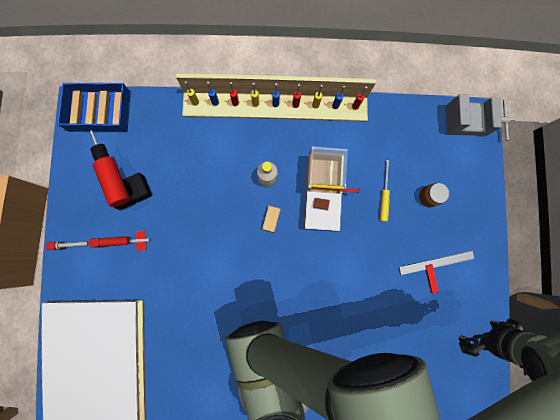

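```bash
cat > h.py <<'E'
import numpy as np, cv2
from scipy.spatial.transform import Rotation as Ro
from scipy.optimize import least_squares
from bench import bot, solve_ik, imaging
def ray(n,uv):
    m=imaging.camera_model(n); K=m["K"]
    d=np.array([(uv[0]-K[0,2])/K[0,0],(uv[1]-K[1,2])/K[1,1]]); p=d.copy()
    for _ in range(20): p=d/(1+m["k1"]*(p@p))
    return m["position"],Ro.from_euler("xyz",m["rotation"]).apply([p[0],-p[1],-1])
def atz(n,uv,z):
    o,r=ray(n,uv); return o+r*(z-o[2])/r[2]
def proj(n,P):
    m=imaging.camera_model(n); K=m["K"]
    c=Ro.from_euler("xyz",m["rotation"]).inv().apply(np.asarray(P,float)-m["position"])
    p=np.array([c[0],-c[1]])/-c[2]; p=p*(1+m["k1"]*(p@p))
    return p*K[[0,1],[0,1]]+K[:2,2]
def w(box,P):  # box frame -> world
    x,y,a=box; return np.r_[Ro.from_euler("z",a).as_matrix()[:2,:2]@np.array(P[:2],float)+[x,y],P[2]]
def crop(n,u,v,W,H,s,im=None):
    im=imaging.capture(n) if im is None else im
    return cv2.resize(im[v:v+H,u:u+W],None,fx=s,fy=s,interpolation=cv2.INTER_CUBIC)
E
python3 - <<'E'
from h import *
a=crop("top",295,140,75,100,6,cv2.imread("pics/top0.png"))
b=crop("scene",195,175,85,80,4,cv2.imread("pics/scene0.png"))
c=np.zeros((600,790,3),np.uint8); c[:,:450]=a; c[:320,450:]=b
cv2.imwrite("pics/c1.png",c)
E
```

```text
(no output)
```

View pics/c1.png

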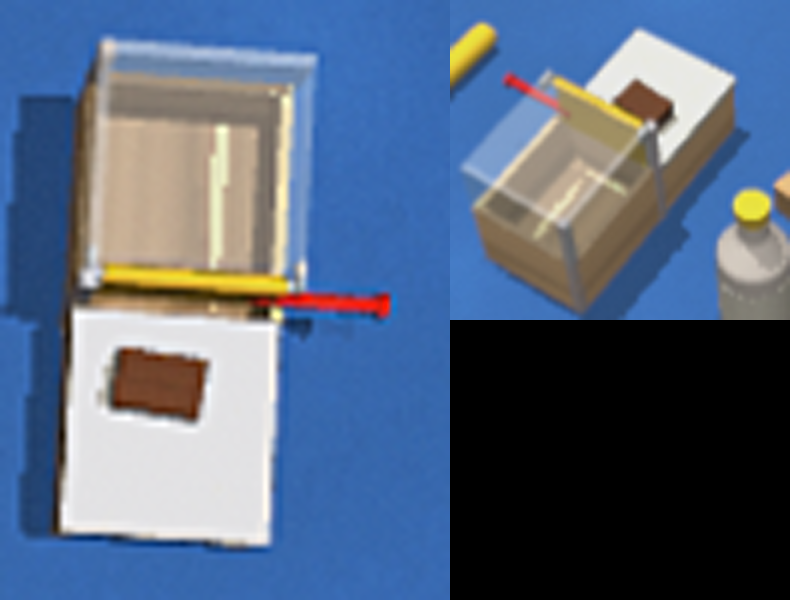

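Run:
```python
from h import *
T=lambda u,v:((u+.5)/6-.5+295,(v+.5)/6-.5+140)
S=lambda u,v:((u-450+.5)/4-.5+195,(v+.5)/4-.5+175)
obs=[("top",T(74,308),(-8,52,70)),("top",T(278,318),(-8,-52,70)),("top",T(270,545),(-120,-52,70)),("top",T(60,533),(-120,52,70)),("top",T(388,305),(0,-101,92)),
("scene",S(640,30),(-120,-52,70)),("scene",S(735,78),(-120,52,70)),("scene",S(509,79),(0,-101,92))]
f=lambda p:np.r_[[proj(n,w(p[:3],P))-uv for n,uv,P in obs]].ravel()
r=least_squares(f,[550,-50,0]);print(r.x);print(r.fun.reshape(-1,2).round(1))
box=r.x;np.save("box.npy",box)
B=np.array([atz("top",T(*c),90) for c in [(118,348),(208,358),(198,420),(112,407)]])
R=Ro.from_euler("z",-box[2]); L=R.apply(B-[box[0],box[1],0]);print(L.round(1),L.mean(0))
print([np.linalg.norm(L[i]-L[i-1]).round(1) for i in range(4)])
C=np.array([atz("scene",S(*c),90) for c in [(640,80),(672,100)]]);print(R.apply(C-[box[0],box[1],0]).round(1))
```

```text
[ 6.02581895e+02 -1.32962042e+02 -4.43926605e-02]
[[-0.2 -0.2]
 [ 0.2  0.4]
 [-0.2 -0.3]
 [ 0.1 -0.5]
 [-0.4 -0.1]
 [-0.3 -0.8]
 [ 0.3 -0.5]
 [-0.1 -0.2]]
[[-30.4  30.3  90. ]
 [-32.4 -14.3  90. ]
 [-63.3 -10.8  90. ]
 [-59.7  31.7  90. ]] [-46.44978408   9.21123091  90.        ]
[np.float64(29.4), np.float64(44.6), np.float64(31.2), np.float64(42.7)]
[[-59.9  -5.6  90. ]
 [-57.   29.7  90. ]]
```

```bash
cat >> h.py <<'E'
box=np.load("box.npy"); T=0.35; S=99.; HW,HT=11.,7.25
def pose(lead2,y2,psi,ztip,e,t=T):
    """leading corner of block finger at (lead2,y2) in the box frame; ztip = height of lowest tip corner"""
    R=Ro.from_euler("xyz",[np.pi,-t,psi])        # in box frame
    M=R.as_matrix()
    c=M@np.array([HW,HT,-e])                     # local corner (tool y points right), tip level
    f2=M@np.array([0,-S/2,0])
    low=(M@np.array([-HW,0,-e]))[2]
    tcp=np.array([lead2,y2,0])-f2-c; tcp[2]=ztip-low
    return w(box,tcp),np.array([np.pi,-t,psi+box[2]])
E
python3 - <<'E'
from h import *
for e in(0,13):
  for a in [(-74,8,.65,75),(-32,8,.65,75),(-17,8,.55,75)]:
    p,o=pose(*a,e); print(e,p.round(1),o.round(3),solve_ik(p,o))
p,o=pose(-74,8,.65,155,6)
bot.move_ptp(p,o); s=bot.get_state(); print(s["t"],s["tcp_pos"],s["contact_force"],s["opening"])
a=crop("top",270,130,130,120,4);b=crop("scene",180,150,90,120,3)
c=np.zeros((480,790,3),np.uint8); c[:,:520]=a; c[:360,520:]=b
cv2.imwrite("pics/c2.png",c)
E
```

```text
0 [ 544.6 -162.3   78.8] [ 3.142 -0.35   0.606] [-0.5946627   0.4184144  -0.56063687  0.46032784  0.32533655  1.96292086]
0 [ 586.5 -164.2   78.8] [ 3.142 -0.35   0.606] [-0.55413422  0.47370029 -0.46325888  0.48900169  0.31975541  2.00524624]
0 [ 597.4 -166.2   78.8] [ 3.142 -0.35   0.506] [-0.5383106   0.4716457  -0.46938306  0.44823815  0.30091512  2.12526923]
13 [ 548.2 -159.8   66.6] [ 3.142 -0.35   0.606] [-0.58645486  0.44000656 -0.56672242  0.42991071  0.32424985  1.97150527]
13 [ 590.2 -161.6   66.6] [ 3.142 -0.35   0.606] [-0.54664473  0.49413571 -0.46836945  0.46100666  0.31866537  2.01305021]
13 [ 601.3 -164.    66.6] [ 3.142 -0.35   0.506] [-0.53128263  0.49284631 -0.47325769  0.42102293  0.29963893  2.1325041 ]
1.8417 [ 546.3436328  -162.18576873  153.39468626] [-0.81483495 -0.01408487  0.21704689] 0.9993785414940062
```

View pics/c2.png

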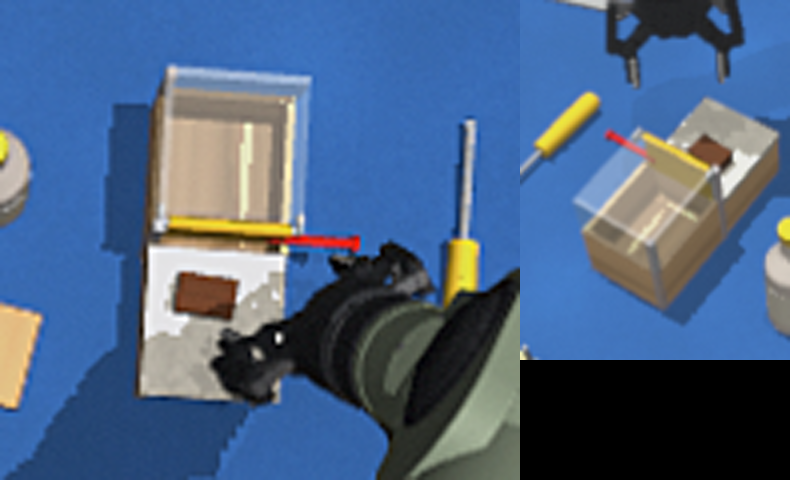

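Run:
```python
from h import *
s=bot.get_state(); M=Ro.from_euler("xyz",s["orientation"]).as_matrix()
for e in(0,6,13):
  for sg in(1,-1): print(e,sg,[proj("scene",s["tcp_pos"]+M@np.array([x,sg*S/2,-e])).round(1) for x in(-11,0,11)])
print("seen",(218.3,178.3),(247.7,176))
p,o=pose(-74,8,.65,86,13); 
print(bot.movel(p,o,max_speed=100))
s=bot.get_state();print(s["tcp_pos"],s["contact_force"])
hit=bot.movel(p-[0,0,30],o,max_speed=20,threshold=4)
s=bot.get_state();z=s["tcp_pos"][2];print(hit,s["t"],s["tcp_pos"],s["contact_force"],"e=",(70-z+11*np.sin(T))/np.cos(T))
bot.movel(s["tcp_pos"]+[0,0,4],max_speed=30)
a=crop("top",290,130,110,120,4);b=crop("scene",190,165,85,85,4)
c=np.zeros((480,790,3),np.uint8); c[:,:440]=a; c[:340,440:780]=b
cv2.imwrite("pics/c3.png",c);print(bot.get_state()["t"])
```

```text
0 1 [array([218.6, 179.8]), array([218.4, 181.4]), array([218.3, 183.1])]
0 -1 [array([248.3, 177.8]), array([248.4, 179.5]), array([248.4, 181.1])]
6 1 [array([218.4, 178.2]), array([218.2, 179.9]), array([218.1, 181.5])]
6 -1 [array([248.2, 176.3]), array([248.2, 177.9]), array([248.3, 179.6])]
13 1 [array([218.2, 176.4]), array([218., 178.]), array([217.8, 179.7])]
13 -1 [array([248. , 174.4]), array([248.1, 176. ]), array([248.1, 177.7])]
seen (218.3, 178.3) (247.7, 176)
False
[ 548.64540663 -160.06401553   78.06185716] [0.10950365 0.27055987 0.76183786]
True 3.7667 [ 548.24953049 -159.69509913   59.91190334] [-2.42650163 -1.23975015  6.36203801] e= 14.754497715259614
4.1667
```

View pics/c3.png

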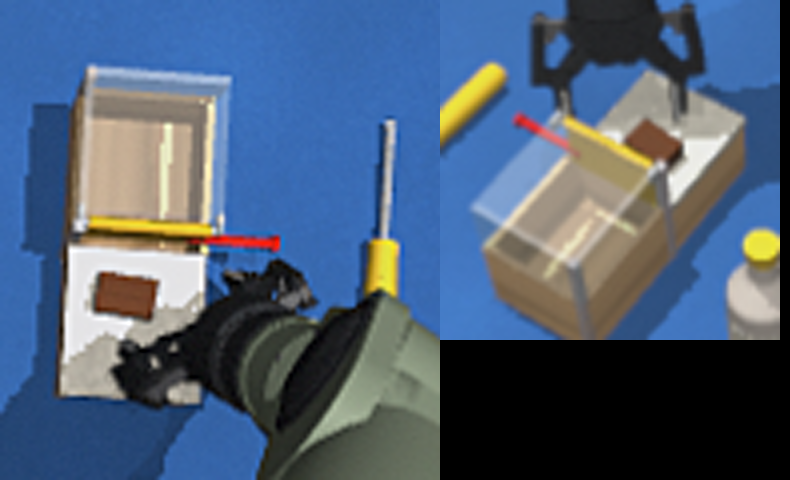

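Run:
```python
from h import *
for l in(-60,-48,-36):
    p,o=pose(l,8,.65,76,14); bot.movel(p,o,max_speed=30)
    s=bot.get_state();print(s["t"],(s["tcp_pos"]-p).round(1),s["contact_force"].round(1))
a=crop("top",290,130,110,120,4);b=crop("scene",190,165,85,85,4)
c=np.zeros((480,790,3),np.uint8); c[:,:440]=a; c[:340,440:780]=b
cv2.imwrite("pics/c4.png",c);print(bot.get_state()["t"])
```

```text
4.8 [-0.   0.1 -0.1] [ 0.3 -0.2 -0.9]
5.35 [-0.1  0.1 -0.2] [-1.  -1.  -0.3]
5.9 [-0.1 -0.1 -0.2] [-3.  -0.6  0.8]
6.0
```

View pics/c4.png

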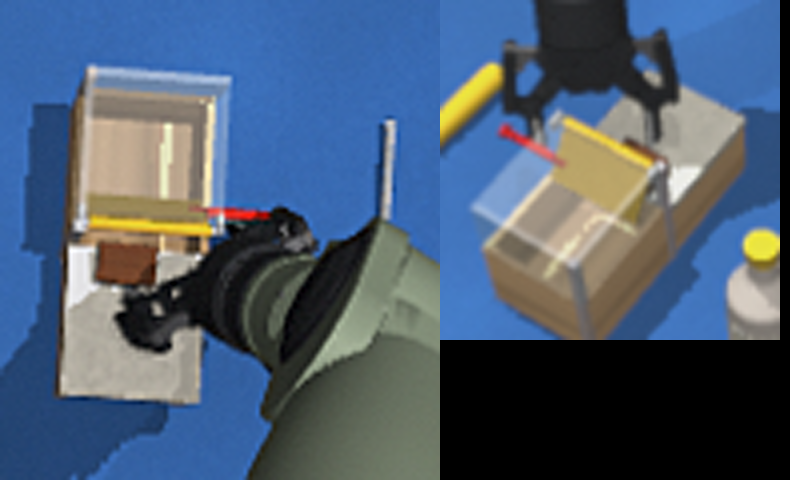

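Run:
```python
from h import *
for l,ps in((-29,.62),(-21,.57),(-15,.53)):
    p,o=pose(l,8,ps,76,14); bot.movel(p,o,max_speed=30)
    s=bot.get_state();print(s["t"],(s["tcp_pos"]-p).round(1),s["contact_force"].round(1))
bot.dwell(.3)
a=crop("top",290,130,110,120,4);b=crop("scene",190,165,85,85,4)
c=np.zeros((480,790,3),np.uint8); c[:,:440]=a; c[:340,440:780]=b
cv2.imwrite("pics/c5.png",c);print(bot.get_state()["t"])
```

```text
6.35 [-0.3  0.3 -0.1] [-3.7  0.5  0.5]
6.7083 [-0.6  0.6 -0.3] [-4.8  0.4  1.3]
7.0083 [-0.8  0.7 -0.4] [-5.1  0.4  1. ]
7.4083
```

View pics/c5.png

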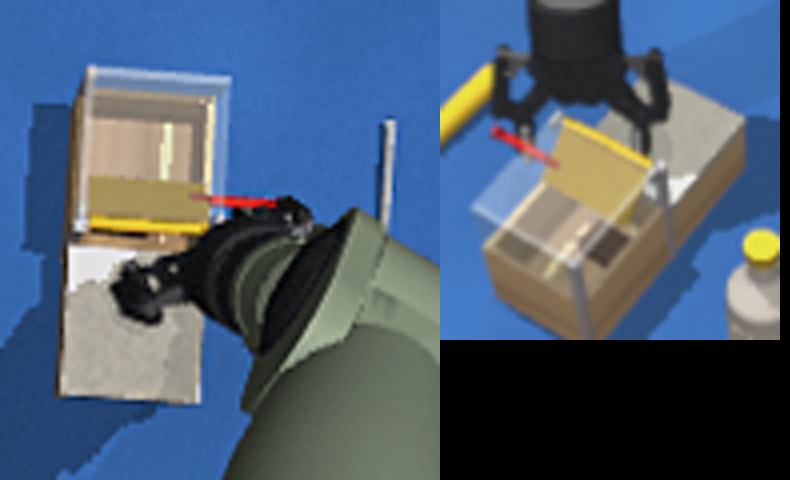

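Run:
```python
from h import *
for l,ps,z,v in((-36,.65,76,40),(-80,.65,77,40),(-84,.65,160,100),(-150,.65,230,150)):
    p,o=pose(l,8,ps,z,14); bot.movel(p,o,max_speed=v)
bot.move_j([-1.302,0.326,-0.193,1.052,0,1.437]); bot.dwell(.5)
s=bot.get_state();print(s["t"],s["contact_force"].round(1))
im=imaging.capture("top");t=crop("top",230,125,190,115,3,im);b=crop("scene",150,145,160,115,3)
c=np.zeros((700,570,3),np.uint8)[:600]; c=np.zeros((345,1050,3),np.uint8); c[:,:570]=t; c[:,570:]=b
cv2.imwrite("pics/c6.png",cv2.resize(c,None,fx=.76,fy=.76,interpolation=cv2.INTER_AREA))
d=cv2.absdiff(im,cv2.imread("pics/top0.png")).max(2)>60
n,_,st,_=cv2.connectedComponentsWithStats(d.astype(np.uint8));print(st[1:][st[1:,4]>4])
```

```text
13.075 [-0.  -0.3  0.1]
[[313 178  14   6  66]
 [312 198  18  13 176]]
```

View pics/c6.png

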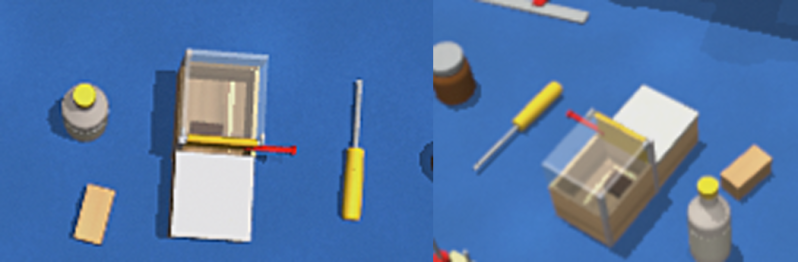

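The ledge is empty, the offcut is on the bin floor, and the flap and handle are back where they started. Only the offcut's old and new positions differ from the first picture.

```bash
python3 -c "
from bench import bot
bot.sign_off()"
```

```text
the job is handed in; nothing more can be done
```

The dark offcut is off the ledge and lying in the drop box, and the job is handed in (about 13 s of the 32 s used).

- **How it was done:** I kept the gripper open, turned it and leaned it back. One fingertip pushed the red handle and held the flap up. The other pushed the offcut along the ledge and under the flap until it dropped. I then drew back, let the flap swing shut and returned the arm to its start pose. The highest force read between moves was about 7 N, from a light touch on the ledge to find the fingertip height.
- **Last checks:** In the final pictures the ledge is clear, the offcut is on the bin floor and the flap is shut. Compared with the first overhead picture, the only changes are where the offcut was and where it is now. The force on the tool had returned to about zero.
- **Small disagreement:** The touch put the open fingertips 14.8 mm behind the TCP, against the 13 mm given. I used 14 mm, and the push went as planned.

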